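Swap the toy truck's flat cells for the charged ones

ROBOT

A 6-joint arm with a two-finger parallel gripper is mounted at the origin on the work surface. World frame = base frame: x ahead of the robot, y to its left, z up, the work surface at z = 0. Lengths are in m, angles in rad, forces in N, time in s.
With the tool pointing down it reaches from about 0.325 to 0.775 m from the base axis. Payload 5.5 kg.
Tool frame: the origin (TCP) lies between the finger pads; the fingertips stand 8 mm ahead of it and the grasp point (between the pads) lies 11 mm behind it (tcp_to_tips is the distance from the TCP to the fingertips, in m); z points along the fingers, y is the line along which they close (so a half turn about z gives the same grasp; the last joint's range is limited). The gripper opens to 88 mm and grips with 3 to 60 N. Pads are 20 mm wide; open, the fingers measure 115 mm over their backs; the gripper's body (75 mm by 178 mm) begins 61 mm behind the grasp point.
Start: joints at [1.169, 0.091, 1.231, -0, 1.82, -0.057], TCP at [0.203, 0.565, 0.231] pointing down, gripper open.
Joint ranges: [-2.87, 2.87], [-0.86, 2.18], [0.17, 2.46], [-1.51, 4.65], [0.06, 2.69], [-2.65, 2.65]. Speed limits (rad/s): [2.57, 2.57, 3.01, 3.14, 3.14, 3.14].

INTERFACE

Orientations are given as a unit quaternion [w, x, y, z].
In Python, from bench import * gives the robot as it stands. Calls block until the motion is done:
- move_to(position, orientation): joint-space move of the TCP to a pose.
- move_l(position, speed=0.15, orientation=None): straight line of the TCP; orientation=None keeps the orientation; speed is the mean speed in m/s.
- movej(angles): joint-space move.
- gripper_open() and close(): open the fingers fully, or close them until they stop; the grip force is fixed at half the most.
- hold(seconds).
- inverse_kinematics(position, orientation): joint angles nearest the present ones, or None.
- state(): the state.
- get_image(name): name is "scene" or "side" or "wrist"; returns a dict with "frame" (420x560x3 uint8, blue, green, red), "depth" (420x560 float32, m along the optical axis (not along the pixel's ray), 0 where there is no reading), "camera_matrix" (3x3 intrinsics, pixels), "view" (4x4, takes a point from world to camera coordinates). Camera axes: x right, y up, looking along -z (the intrinsics and any distortion apply to the point x, -y, -z); pixel columns grow to the right and rows downward; lengths in m; the calibration is good to about 2 mm. A picture is of the moment at which its call begins.
A pose or a line that the arm cannot do raises IKError and nothing moves.
- job_done(): hands the job in; it is judged then, once.
The state is a dict: "time": time; "joint_pos": joint angles; "dq": joint speeds; "joint_torque": joint torques, N m; "ee_pos": TCP position; "ee_rot": TCP orientation; "ft_force": force on the tool from outside, world axes, zero at the start; "moment": the same for the moment, N m; "finger_gap": finger opening in m; "finger_force": force on a finger pad.
Only numpy, scipy, OpenCV 4.12 (cv2) and the standard library are available. Lean on these libraries where they do the work, as an engineer would, in place of code of your own. Each camera call takes 0.05 s, during which the arm holds its last target. There are 200 camera calls.

TASK

The two orange cells in the toy truck are flat and the two green ones in the charger are full: swap them over, so that both green cells sit in the truck's battery compartment and both orange cells in the charger, each lying fully down in a bay of its own with its button end at the red contact. All four bays are taken to begin with; the red tray is free for laying a cell aside. Set the cells down rather than dropping them, and leave the battery cover lying where it is.

Things in the scene. Friction and masses are not known exactly. Their poses are not given: they have to be found in the camera images.
- green_one_ring_center (a point): Full green cell with one black ring at its minus end: D cell, cylinder 33 mm across, 61 mm long, 150 g, lying level. Point: its centre. Its +y runs along the cylinder to the plus end (white band, brass button); minus end flat steel; x and z turn as it rolls. Starts in the charger, goes in either truck bay.
- green_two_rings_center (a point): Full green cell with two black rings at its minus end: D cell, cylinder 33 mm across, 61 mm long, 150 g, lying level. Point: its centre. Its +y runs along the cylinder to the plus end (white band, brass button); minus end flat steel; x and z turn as it rolls. Starts in the charger, goes in either truck bay.
- orange_one_ring_center (a point): Flat orange cell with one black ring at its minus end: D cell, cylinder 33 mm across, 61 mm long, 150 g, lying level. Point: its centre. Its +y runs along the cylinder to the plus end (white band, brass button); minus end flat steel; x and z turn as it rolls. Starts in the truck, goes in either charger bay.
- orange_two_rings_center (a point): Flat orange cell with two black rings at its minus end: D cell, cylinder 33 mm across, 61 mm long, 150 g, lying level. Point: its centre. Its +y runs along the cylinder to the plus end (white band, brass button); minus end flat steel; x and z turn as it rolls. Starts in the truck, goes in either charger bay.
- truck_bay_a: Toy truck's bay nearest the cab. Origin: on the bay's floor at the foot of its plus end wall (red plate and tab), z up, y out through that wall. A seated cell has its centre at x 0, y -35.5, z 16.5 mm. Bays 60 mm apart along x in one open compartment: 27 mm free between cells, 28 mm to its end walls. Truck fixed, on its back, cab at -x, 270 x 160 mm, teal, grey beneath. Walls 24 mm high, wheels 51 mm (51 to 80 mm aside in y).
- truck_bay_b: Toy truck's bay nearest the tail. Origin: on the bay's floor at the foot of its plus end wall (red plate and tab), z up, y out through that wall. A seated cell has its centre at x 0, y -35.5, z 16.5 mm. Floor 85 mm above the table. Bay 71 mm long, spring at the minus end; contacts give way. Low ribs near both ends only (up to 9 mm high) centre the cell; middle 37 mm of the length is bare floor.
- charger_bay_a: Charger's nearer bay (-x). Origin: on the bay's floor at the foot of its plus end wall (red plate and tab), z up, y out through that wall. A seated cell has its centre at x 0, y -35.5, z 16.5 mm. Bays 60 mm apart along x: 27 mm free between cells, 31 mm to a 12 mm end lip. Charger fixed, off-white, 176 x 133 mm, grey strip with green lights along the minus ends. End walls 24 mm high.
- charger_bay_b: Charger's farther bay (+x). Origin: on the bay's floor at the foot of its plus end wall (red plate and tab), z up, y out through that wall. A seated cell has its centre at x 0, y -35.5, z 16.5 mm. Floor 26 mm above the table. Bay 71 mm long, spring at the minus end; contacts give way. Low ribs near both ends only (up to 9 mm high) centre the cell; middle 37 mm of the length is bare floor.
- tray: Empty red tray with black ribbed mat, the free spot; fixed, 160 (x) by 120 mm (y), rim 12 mm high. Origin: middle of its underside on the table, z up. Mat 7 mm above the table; ribs 2.5 mm high, 22 mm apart, along y, one through the middle. A cell laid along y settles between two ribs (centre at x 11 or -11 mm, 23.5 mm above the table) and does not roll.
- cover: The truck's dark grey battery cover, 150 x 82 x 15 mm, lying loose beyond the work; origin in the middle of its underside. Bystander, not part of the job, to be left where it is.
There are look-alikes about, which are no part of the job. Leave any purple look-alike of the part that bears green_one_ring_center alone.

How it is judged:
At the end, for the whole second after the job is handed in: Both green cells in the truck's bays, both orange in the charger's, one to a bay: centre within 8 mm of the bay's middle across, 9 mm along, 5 mm in height, axis within 0.15 rad, button end at the red contact; all released, slower than 0.02 m/s (((x of green_one_ring_center in the frame of truck_bay_a between -0.008 and 0.008 m and y of green_one_ring_center in the frame of truck_bay_a between -0.045 and -0.026 m and z of green_one_ring_center in the frame of truck_bay_a between 0.012 and 0.0215 m and y of truck_bay_a in the frame of green_one_ring_center above 0.02 m and angle between the y axis of green_one_ring_center and the y axis of truck_bay_a, either way round below 0.15 rad) or (x of green_one_ring_center in the frame of truck_bay_b between -0.008 and 0.008 m and y of green_one_ring_center in the frame of truck_bay_b between -0.045 and -0.026 m and z of green_one_ring_center in the frame of truck_bay_b between 0.012 and 0.0215 m and y of truck_bay_b in the frame of green_one_ring_center above 0.02 m and angle between the y axis of green_one_ring_center and the y axis of truck_bay_b, either way round below 0.15 rad)) and ((x of green_two_rings_center in the frame of truck_bay_a between -0.008 and 0.008 m and y of green_two_rings_center in the frame of truck_bay_a between -0.045 and -0.026 m and z of green_two_rings_center in the frame of truck_bay_a between 0.012 and 0.0215 m and y of truck_bay_a in the frame of green_two_rings_center above 0.02 m and angle between the y axis of green_two_rings_center and the y axis of truck_bay_a, either way round below 0.15 rad) or (x of green_two_rings_center in the frame of truck_bay_b between -0.008 and 0.008 m and y of green_two_rings_center in the frame of truck_bay_b between -0.045 and -0.026 m and z of green_two_rings_center in the frame of truck_bay_b between 0.012 and 0.0215 m and y of truck_bay_b in the frame of green_two_rings_center above 0.02 m and angle between the y axis of green_two_rings_center and the y axis of truck_bay_b, either way round below 0.15 rad)) and ((x of orange_one_ring_center in the frame of charger_bay_a between -0.008 and 0.008 m and y of orange_one_ring_center in the frame of charger_bay_a between -0.045 and -0.026 m and z of orange_one_ring_center in the frame of charger_bay_a between 0.012 and 0.0215 m and y of charger_bay_a in the frame of orange_one_ring_center above 0.02 m and angle between the y axis of orange_one_ring_center and the y axis of charger_bay_a, either way round below 0.15 rad) or (x of orange_one_ring_center in the frame of charger_bay_b between -0.008 and 0.008 m and y of orange_one_ring_center in the frame of charger_bay_b between -0.045 and -0.026 m and z of orange_one_ring_center in the frame of charger_bay_b between 0.012 and 0.0215 m and y of charger_bay_b in the frame of orange_one_ring_center above 0.02 m and angle between the y axis of orange_one_ring_center and the y axis of charger_bay_b, either way round below 0.15 rad)) and ((x of orange_two_rings_center in the frame of charger_bay_a between -0.008 and 0.008 m and y of orange_two_rings_center in the frame of charger_bay_a between -0.045 and -0.026 m and z of orange_two_rings_center in the frame of charger_bay_a between 0.012 and 0.0215 m and y of charger_bay_a in the frame of orange_two_rings_center above 0.02 m and angle between the y axis of orange_two_rings_center and the y axis of charger_bay_a, either way round below 0.15 rad) or (x of orange_two_rings_center in the frame of charger_bay_b between -0.008 and 0.008 m and y of orange_two_rings_center in the frame of charger_bay_b between -0.045 and -0.026 m and z of orange_two_rings_center in the frame of charger_bay_b between 0.012 and 0.0215 m and y of charger_bay_b in the frame of orange_two_rings_center above 0.02 m and angle between the y axis of orange_two_rings_center and the y axis of charger_bay_b, either way round below 0.15 rad)) and linear speed of each of green_one_ring, green_two_rings, orange_one_ring, orange_two_rings below 0.02 m/s); the robot touches nothing.
It fails at once if a cell is dropped or thrown (it moves faster than 0.6 m/s with no finger on it) ((linear speed of green_one_ring above 0.6 m/s and contact force between green_one_ring and the fingers below 0.05 N) or (linear speed of green_two_rings above 0.6 m/s and contact force between green_two_rings and the fingers below 0.05 N) or (linear speed of orange_one_ring above 0.6 m/s and contact force between orange_one_ring and the fingers below 0.05 N) or (linear speed of orange_two_rings above 0.6 m/s and contact force between orange_two_rings and the fingers below 0.05 N)).
It fails at once if the truck's battery cover is pushed more than 30 mm from its place (distance of cover from where it was at the start of the episode above 0.03 m).
It also fails if it takes over 128 s, if anything falls off the work surface, if the arm or the gripper's body presses on something with over 40 N, if the wrist force passes 120 N, or if a joint passes its speed limit or range.

## Working session

There is one attempt and no reset: what is moved stays moved. The work goes in short steps, each a Python script; the robot and the scene stay as the last script left them, time stands still between calls to the robot, and variables do not carry over. Pictures are saved under pics/ and viewed, at most 14 in all, crops included, and the job is handed in when it is done.

```bash
mkdir -p pics; cat > h.py <<'E'
from bench import *
import numpy as np, cv2
def world(im):
    """per-pixel world coordinates"""
    d=im["depth"]; K=np.array(im["camera_matrix"]); V=np.array(im["view"])
    v,u=np.mgrid[:d.shape[0],:d.shape[1]]
    P=np.stack([(u-K[0,2])*d/K[0,0],-(v-K[1,2])*d/K[1,1],-d,np.ones_like(d)],-1)
    return (P@np.linalg.inv(V).T)[...,:3]
E
python3 - <<'E'
from h import *
s=state(); print(s)
for n in ("scene","side","wrist"):
    im=get_image(n); cv2.imwrite(f"pics/{n}0.png",im["frame"]); np.savez(f"{n}0.npz",**im)
    print(n, np.linalg.inv(im["view"])[:3].round(2).tolist(), [k for k in im])
E
```

```text
{'time': 0.0, 'joint_pos': array([ 1.16929214e+00,  9.18538464e-02,  1.23183970e+00, -3.58084868e-05,
        1.81981251e+00, -5.67030558e-02]), 'dq': array([-0.00073678, -0.00042532,  0.00069635, -0.00192418,  0.00058472,
       -0.00117904]), 'joint_torque': array([-1.37266718e-03, -4.46446753e+01, -4.06450510e+01,  6.96272892e-02,
        2.92811816e-02, -1.15520647e-04]), 'ee_pos': array([0.20271238, 0.56442625, 0.22953596]), 'ee_rot': array([-2.00368253e-04,  1.71552071e-01,  9.85174589e-01, -9.35643115e-04]), 'ft_force': array([-0.05978449,  0.52509259,  0.13898164]), 'moment': array([ 0.04337207,  0.00038449, -0.02242096]), 'finger_force': 0.0, 'finger_gap': 0.08817215298044129}
scene [[-0.27, -0.8, 0.53, 1.09], [0.96, -0.24, 0.14, 0.19], [0.01, 0.55, 0.84, 0.85]] ['frame', 'depth', 'camera_matrix', 'view']
side [[0.86, 0.31, -0.41, 0.17], [-0.52, 0.51, -0.69, -0.67], [-0.0, 0.8, 0.6, 0.72]] ['frame', 'depth', 'camera_matrix', 'view']
wrist [[0.34, -0.9, -0.29, 0.12], [0.94, 0.32, 0.1, 0.59], [-0.0, -0.3, 0.95, 0.38]] ['frame', 'depth', 'camera_matrix', 'view']
```

View pics/scene0.png

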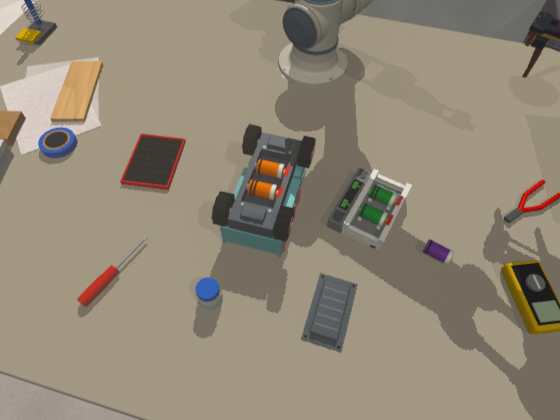

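View pics/side0.png

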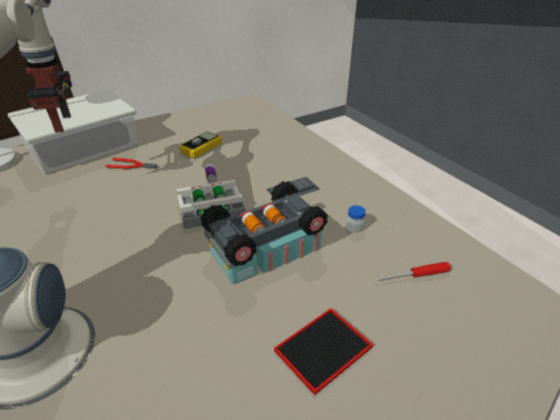

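The scene view shows the truck mid-table (orange cells near px (270,170) and (263,189)), the charger right of it (green cells at (383,196) and (374,214)) and the red tray at (154,161). The cover is at (330,312), with the purple look-alike at (437,252). All the white bands (plus ends) face roughly +y.

```bash
cat >> h.py <<'E'
RANGES={"orange":((5,150,120),(18,255,255)),"green":((50,120,50),(75,255,255)),"red":((0,170,90),(4,255,255))}
def blobs(im,col,amin=20):
    hsv=cv2.cvtColor(im["frame"],cv2.COLOR_BGR2HSV); m=cv2.inRange(hsv,*RANGES[col])
    n,l,st,c=cv2.connectedComponentsWithStats(m); W=world(im); out=[]
    for i in range(1,n):
        if st[i,4]>=amin:
            k=(l==i)&(im["depth"]>0); out.append((c[i].round().astype(int).tolist(),int(st[i,4]),W[k]))
    return out
E
python3 - <<'E'
from h import *
for n in ("scene","side"):
    im=dict(np.load(f"{n}0.npz"))
    for c in RANGES:
        for px,a,P in blobs(im,c): print(n,c,px,a,P.mean(0).round(3),"top",np.percentile(P[:,2],95).round(3), P.min(0).round(3),P.max(0).round(3))
E
```

```text
scene orange [258, 164] 25 [ 0.52  -0.009  0.11 ] top 0.118 [ 0.485 -0.016  0.085] [ 0.535 -0.006  0.119]
scene orange [269, 168] 249 [0.523 0.018 0.111] top 0.118 [ 0.481 -0.006  0.081] [0.536 0.038 0.119]
scene orange [250, 185] 28 [ 0.58  -0.009  0.11 ] top 0.118 [ 0.546 -0.016  0.086] [ 0.594 -0.006  0.119]
scene orange [253, 186] 23 [ 0.582 -0.     0.113] top 0.118 [ 0.548 -0.008  0.088] [0.595 0.002 0.119]
scene orange [263, 189] 215 [0.582 0.022 0.111] top 0.118 [0.543 0.    0.082] [0.596 0.038 0.12 ]
scene green [383, 196] 170 [0.483 0.279 0.054] top 0.059 [0.466 0.263 0.041] [0.496 0.296 0.06 ]
scene green [372, 214] 237 [0.54  0.262 0.054] top 0.06 [0.518 0.241 0.04 ] [0.553 0.283 0.062]
scene red [153, 164] 318 [ 0.518 -0.29   0.01 ] top 0.013 [ 0.418 -0.364  0.002] [ 0.591 -0.226  0.015]
scene red [287, 170] 27 [0.517 0.057 0.109] top 0.111 [0.505 0.054 0.107] [0.529 0.06  0.112]
scene red [535, 199] 366 [0.356 0.639 0.012] top 0.016 [ 0.289  0.599 -0.003] [0.402 0.698 0.017]
scene red [280, 191] 31 [0.577 0.057 0.109] top 0.111 [0.563 0.054 0.105] [0.59  0.061 0.112]
sce
[... 183 characters left out ...]
35  0.028]
side orange [274, 214] 176 [0.572 0.012 0.112] top 0.118 [ 0.56  -0.017  0.084] [0.609 0.053 0.119]
side orange [252, 223] 193 [0.512 0.011 0.112] top 0.118 [ 0.5   -0.015  0.083] [0.547 0.053 0.119]
side green [218, 191] 89 [0.529 0.256 0.055] top 0.059 [0.514 0.231 0.045] [0.546 0.28  0.06 ]
side green [198, 194] 85 [0.472 0.27  0.056] top 0.059 [0.457 0.245 0.049] [0.49  0.294 0.06 ]
side red [125, 163] 153 [0.35  0.635 0.011] top 0.014 [0.29  0.593 0.003] [0.396 0.696 0.016]
side red [431, 269] 338 [ 0.844 -0.265  0.021] top 0.026 [ 0.802 -0.285  0.01 ] [ 0.89  -0.24   0.027]
side red [323, 354] 850 [ 0.495 -0.311  0.01 ] top 0.013 [ 0.416 -0.369  0.002] [ 0.589 -0.229  0.015]
```

View pics/w_truck.png

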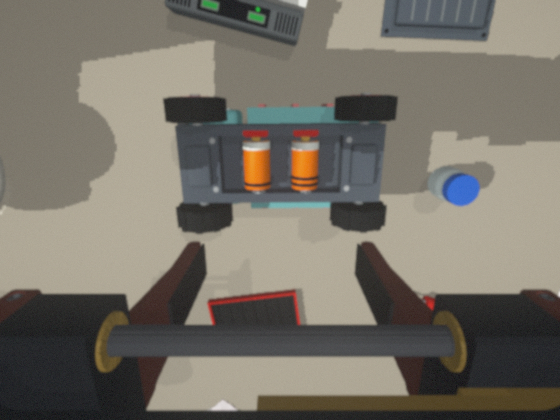

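View pics/w_charger.png

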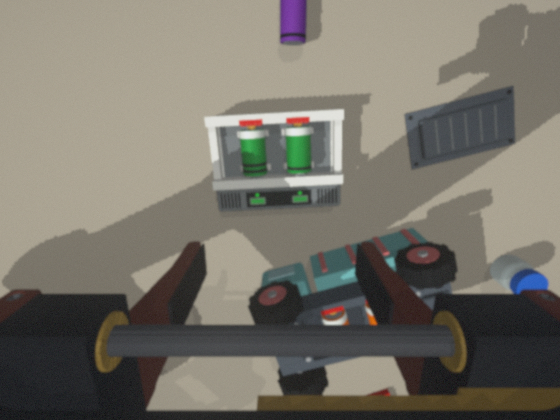

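The truck picture shows orange cells at (257,165) and (305,165) with the red tabs above them; the wheels stay about 36 mm clear in x. The charger picture shows green cells at (254,150) and (299,148) with red tabs above and the minus-end lights below. The fully open gripper (88 mm, 115 over the backs) can't straddle a cell sideways with its neighbour in place. So I'll check the end grasp, closing along the cell's axis above the 24 mm end walls.

```bash
python3 - <<'E'
from h import *
def cells(im,col,fl,other=""):
    W=world(im)
    for px,a,P in blobs(im,col,150):
        c=P.mean(0)
        near=W[(im["depth"]>0)&(np.linalg.norm(W[...,:2]-c[:2],axis=-1)<.06)]
        yaw=0 if col=="orange" else -.29
        for _ in range(4):
            ax=np.array([-np.sin(yaw),np.cos(yaw)]); lat=np.array([ax[1],-ax[0]])
            d=near[:,:2]-c[:2]; s=d@ax; t=d@lat
            k=(near[:,2]>fl+.027)&(abs(t)<.02)&(abs(s)<.045)
            A=np.polyfit(s[k],t[k],1); yaw-=np.arctan(A[0]); c[:2]+=lat*A[1]
        s=(near[:,:2]-c[:2])@ax; t=(near[:,:2]-c[:2])@lat
        kk=k; lo,hi=np.percentile(s[kk],[1,99]); m=c[:2]+ax*(lo+hi)/2
        print(col,px,"yaw",yaw.round(3),"mid",m.round(4),"len",(hi-lo).round(4),"ztop",np.percentile(near[k][:,2],95).round(4))
        s=s-(lo+hi)/2; b=abs(t)<.010
        print("  profile",[(int(1000*x),int(1000*(np.max(near[b&(abs(s-x)<.0015)][:,2],initial=0)-fl))) for x in np.arange(-.058,.059,.003)])
    for px,a,P in blobs(im,"red",15): 
        if P[:,2].max()>.04: print("  red",px,a,P.mean(0).round(4),P.max(0).round(4))
cells(dict(np.load("w_truck.npz")),"orange",.085)
cells(dict(np.load("w_charger.npz")),"green",.026)
for n in ("w_truck","w_charger","scene0"):
    im=dict(np.load(n+".npz")); W=world(im)
    k=(abs(W[...,1]+.297)<.09)&(abs(W[...,0]-.503)<.11)
    hsv=cv2.cvtColor(im["frame"],cv2.COLOR_BGR2HSV); r=k&((hsv[...,0]<6)|(hsv[...,0]>174))&(hsv[...,1]>150)&(W[...,2]>.009)&(W[...,2]<.016)
    if r.sum()>100: print(n,"tray",r.sum(),cv2.minAreaRect(W[r][:,:2].astype(np.float32)*1000))
E
```

```text
orange [256, 169] yaw -0.164 mid [0.4998 0.016 ] len 0.0453 ztop 0.4356
  profile [(-58, -85), (-55, -85), (-52, -85), (-48, 25), (-45, 25), (-42, 25), (-39, 25), (-36, 25), (-33, 24), (-30, 2), (-27, 2), (-24, 321), (-21, 325), (-18, 328), (-15, 330), (-12, 333), (-9, 335), (-6, 341), (-3, 342), (0, 342), (2, 342), (5, 352), (8, 353), (11, 353), (14, 353), (17, 342), (20, 340), (23, 33), (26, 33), (29, 34), (32, 34), (35, 33), (38, 26), (41, 26), (44, 26), (47, 25), (50, 25), (53, 25), (56, 25)]
orange [304, 164] yaw 0.594 mid [0.5932 0.0194] len 0.0465 ztop 0.4357
  profile [(-58, -85), (-55, -85), (-52, -85), (-48, 25), (-45, 25), (-42, 25), (-39, 25), (-36, 25), (-33, 1), (-30, 1), (-27, 7), (-24, 6), (-21, 9), (-18, 324), (-15, 327), (-12, 330), (-9, 333), (-6, 346), (-3, 347), (0, 352), (2, 352), (5, 352), (8, 352), (11, 352), (14, 342), (17, 334), (20, 34), (23, 34), (26, 34), (29, 35), (32, 33), (35, 31), (38, 27), (41, 27), (44, 27), (47, 26), (50, 25), (53, 25), (56, 25)]
  red [255, 133] 92 [0.5178 0.056  0.1101] [0.5307 0.0588 0.112 ]
  red [305, 133] 104 [0.5773 0.0567 0
[... 840 characters left out ...]
), (-15, 359), (-12, 362), (-9, 364), (-6, 367), (-3, 370), (0, 371), (2, 371), (5, 371), (8, 381), (11, 382), (14, 371), (17, 372), (20, 371), (23, 365), (26, 32), (29, 32), (32, 31), (35, 32), (38, 32), (41, 32), (44, 1), (47, 23), (50, 26), (53, 26), (56, 26)]
  red [297, 120] 66 [0.5416 0.3    0.0511] [0.5542 0.3045 0.0535]
  red [251, 123] 68 [0.4846 0.3138 0.0512] [0.4962 0.3181 0.0526]
  red [332, 310] 67 [0.518  0.0567 0.1103] [0.5314 0.0595 0.1121]
w_truck tray 351 ((500.2508544921875, -270.0805358886719), (158.89254760742188, 67.88861846923828), 7.410360813140869)
scene0 tray 295 ((505.2288818359375, -294.47515869140625), (162.01748657226562, 122.09703826904297), 7.808523178100586)
```

```bash
cat >> h.py <<'E'
def cell_fit(im,col,fl,yaw0,amin=60,prof=False):
    """lying cells of a colour: pixel, yaw of +y, mid of axis, length, top"""
    W=world(im); ok=(im["depth"]>0)&(W[...,2]<fl+.042)&(W[...,2]>fl-.03); out=[]
    for px,a,P in blobs(im,col,amin):
        P=P[(P[:,2]<fl+.042)&(P[:,2]>fl+.02)]
        if len(P)<amin*.6: continue
        c=P.mean(0); yaw=yaw0; near=W[ok&(np.linalg.norm(W[...,:2]-c[:2],axis=-1)<.065)]
        for _ in range(5):
            ax=np.array([-np.sin(yaw),np.cos(yaw)]); lat=np.array([ax[1],-ax[0]])
            s=(near[:,:2]-c[:2])@ax; t=(near[:,:2]-c[:2])@lat
            k=(near[:,2]>fl+.0285)&(abs(t)<.02)&(abs(s)<.05)
            A=np.polyfit(s[k],t[k],1); yaw-=np.arctan(A[0]); c[:2]+=lat*A[1]
        lo,hi=np.percentile(s[k],[1,99]); m=c[:2]+ax*(lo+hi)/2
        out.append((m,yaw)); print(col,px,"yaw",yaw.round(3),"mid",m.round(4),"len",(hi-lo).round(4),"ztop",np.percentile(near[k][:,2],90).round(4))
        if prof:
            s=s-(lo+hi)/2; b=abs(t)<.010
            print("  ",[(int(round(1000*x)),int(1000*(np.max(near[b&(abs(s-x)<.0015)][:,2],initial=0)-fl))) for x in np.arange(-.06,.061,.003)])
    return sorted(out,key=lambda o:o[0][0])
E
python3 - <<'E'
from h import *
for n in ("w_truck","scene0","side0"): print(n); cell_fit(dict(np.load(n+".npz")),"orange",.085,0,prof=n[0]=="w")
for n in ("w_charger","scene0","side0"): print(n); cell_fit(dict(np.load(n+".npz")),"green",.026,-.29,prof=n[0]=="w")
E
```

```text
w_truck
orange [256, 169] yaw 0.012 mid [0.5184 0.0177] len 0.0577 ztop 0.1184
   [(-60, -13), (-57, -85), (-54, -85), (-51, -85), (-48, 25), (-45, 25), (-42, 25), (-39, 26), (-36, 25), (-33, 23), (-30, 33), (-27, 34), (-24, 34), (-21, 34), (-18, 34), (-15, 34), (-12, 33), (-9, 33), (-6, 33), (-3, 34), (0, 34), (3, 33), (6, 34), (9, 33), (12, 35), (15, 34), (18, 33), (21, 34), (24, 34), (27, 34), (30, 32), (33, 24), (36, 26), (39, 26), (42, 26), (45, 25), (48, 25), (51, -12), (54, -13), (57, -13), (60, -13)]
orange [304, 164] yaw 0.011 mid [0.5779 0.0177] len 0.0577 ztop 0.1184
   [(-60, -12), (-57, -85), (-54, -85), (-51, -85), (-48, 25), (-45, 26), (-42, 25), (-39, 25), (-36, 26), (-33, 24), (-30, 34), (-27, 33), (-24, 34), (-21, 34), (-18, 33), (-15, 35), (-12, 34), (-9, 34), (-6, 33), (-3, 34), (0, 33), (3, 33), (6, 34), (9, 34), (12, 34), (15, 33), (18, 34), (21, 34), (24, 35), (27, 34), (30, 31), (33, 22), (36, 27), (39, 27), (42, 26), (45, 25), (48, 25), (51, -12), (54, -11), (57, -13), (60, -12)]
orange [303, 181] yaw 0.011 mid [0.5779 0.0177] len 0.0577 ztop 0.1184
   [(-60,
[... 1843 characters left out ...]
-54, 11), (-51, 12), (-48, 24), (-45, 25), (-42, 25), (-39, 25), (-36, 26), (-33, 25), (-30, 33), (-27, 34), (-24, 34), (-21, 34), (-18, 34), (-15, 34), (-12, 33), (-9, 34), (-6, 34), (-3, 33), (0, 33), (3, 34), (6, 33), (9, 34), (12, 33), (15, 34), (18, 33), (21, 34), (24, 35), (27, 35), (30, 33), (33, 22), (36, 26), (39, 26), (42, 27), (45, 26), (48, 25), (51, -23), (54, -24), (57, -23), (60, -24)]
scene0
green [383, 196] yaw -0.228 mid [0.4772 0.2777] len 0.0571 ztop 0.0594
green [372, 214] yaw -0.276 mid [0.5356 0.2645] len 0.0578 ztop 0.0595
side0
green [218, 191] yaw -0.232 mid [0.5322 0.2607] len 0.0589 ztop 0.0583
green [198, 194] yaw -0.245 mid [0.474  0.2746] len 0.0595 ztop 0.0587
```

Both fits agree across the cameras to 2 mm. Wall tops are at 25 mm, tabs at 26.5 mm and cell tops at 33.4 mm above the floor, so the end grasp works with the tips 28.5 mm above the floor. Next I'll find the tray and make the first pick.

```bash
cat >> h.py <<'E'
def q(psi): a=np.pi+psi; return [0,np.cos(a/2),np.sin(a/2),0]   # pads close along the cell's axis
T=dict(ta=(.5182,.0177,.085,.011),tb=(.5779,.0177,.085,.011),ca=(.4752,.2763,.026,-.228),cb=(.5331,.2632,.026,-.228))
UP=.215; TIP=.0365   # TCP above floor: tips 28.5 mm up, over the 27 mm tabs
def over(k,fast=.3):
    x,y,f,p=T[k]; move_l([x,y,UP],speed=fast,orientation=q(p))
def down(k,dz=0): 
    x,y,f,p=T[k]; move_l([x,y,f+TIP+.02],speed=.2); move_l([x,y,f+TIP+dz],speed=.04)
def up(): 
    p=list(state()["ee_pos"]); move_l([p[0],p[1],p[2]+.02],speed=.06); move_l([p[0],p[1],UP],speed=.2)
def say(m): s=state(); print(m,"t",round(s["time"],1),"ee",s["ee_pos"].round(4),"gap",round(s["finger_gap"],4),"ff",round(s["finger_force"],1),"ft",s["ft_force"].round(1))
E
python3 - <<'E'
from h import *
for n in ("scene0","side0"):
    im=dict(np.load(n+".npz")); W=world(im); hsv=cv2.cvtColor(im["frame"],cv2.COLOR_BGR2HSV)
    r=(abs(W[...,1]+.297)<.09)&(abs(W[...,0]-.503)<.11)&((hsv[...,0]<6)|(hsv[...,0]>174))&(hsv[...,1]>150)&(W[...,2]>.009)&(W[...,2]<.016)
    print(n,"tray",r.sum(),cv2.minAreaRect(W[r][:,:2].astype(np.float32)*1000))
x,y,f,p=T["ta"]; move_to([x,y,UP],q(p)); down("ta"); say("at"); close(); say("closed"); up(); say("up")
im=get_image("wrist"); cv2.imwrite("pics/w1.png",im["frame"]); im=get_image("side"); cv2.imwrite("pics/s1.png",cv2.resize(im["frame"][120:300,140:380],None,fx=3,fy=3))
E
```

```text
scene0 tray 295 ((505.2288818359375, -294.47515869140625), (162.01748657226562, 122.09703826904297), 7.808523178100586)
side0 tray 569 ((502.4929504394531, -298.40460205078125), (161.66734313964844, 121.22698974609375), 7.7591376304626465)
at t 7.3 ee [0.5181 0.0177 0.1214] gap 0.0878 ff 0.0 ft [ 0.1  0.5 -0.1]
closed t 7.9 ee [0.5183 0.0177 0.1216] gap 0.058 ff 30.0 ft [-0.3 -0.6 -0.1]
up t 8.9 ee [0.5182 0.0177 0.2142] gap 0.0577 ff 30.0 ft [-0.1 -0.3 -3.1]
```

View pics/s1.png

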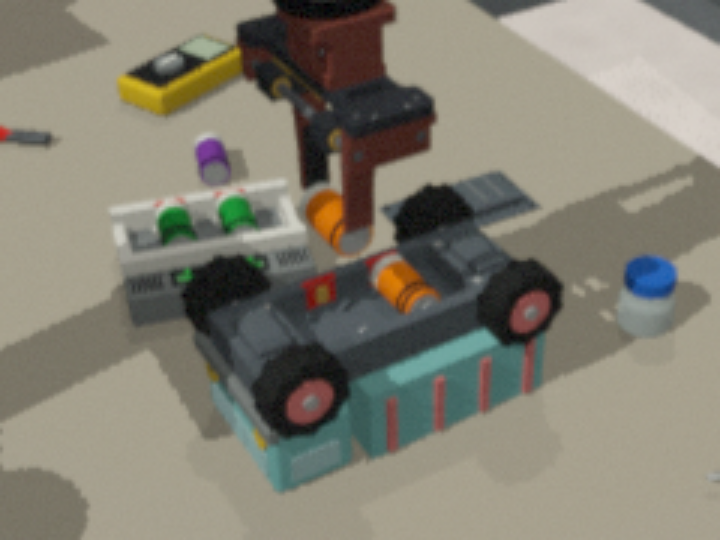

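The picture shows the orange cell at (335,220), held level by its ends and clear of the empty bay. Next it goes to the tray, then green from charger_a to truck_a.

```bash
cat >> h.py <<'E'
T["tray"]=(.4927,-.2978,.007,.136)
def pick(k): over(k); down(k); close(); say("pick "+k); up()
def place(k): over(k); down(k,.0006); say("place "+k); gripper_open(); hold(.2); up(); say("left")
E
python3 - <<'E'
from h import *
place("tray")
im=get_image("scene"); np.savez("sc2.npz",**im); cell_fit(im,"orange",.007,.136,30)
im=get_image("side"); np.savez("si2.npz",**im); cell_fit(im,"orange",.007,.136,30)
pick("ca"); say("held")
over("ta"); say("over ta")
im=get_image("side"); cv2.imwrite("pics/s2.png",cv2.resize(im["frame"][120:400,140:400],None,fx=2,fy=2))
E
```

```text
place tray t 11.8 ee [ 0.4925 -0.2977  0.0437] gap 0.0578 ff 30.0 ft [ 0.2 -0.2 -1.3]
left t 14.0 ee [ 0.4923 -0.2975  0.2132] gap 0.0879 ff 0.0 ft [ 0.9  0.  -0.3]
orange [151, 151] yaw 0.12 mid [ 0.4952 -0.2949] len 0.0583 ztop 0.0399
orange [319, 345] yaw 0.096 mid [ 0.4904 -0.2997] len 0.0585 ztop 0.04
pick ca t 18.2 ee [0.4753 0.2763 0.0627] gap 0.0578 ff 30.0 ft [ 0.3  1.4 -0.3]
held t 19.5 ee [0.4749 0.2762 0.2133] gap 0.0579 ff 30.0 ft [ 0.5  0.1 -2. ]
over ta t 20.6 ee [0.5178 0.0184 0.2142] gap 0.0583 ff 30.0 ft [-0.3 -0.4 -1. ]
```

View pics/s2.png

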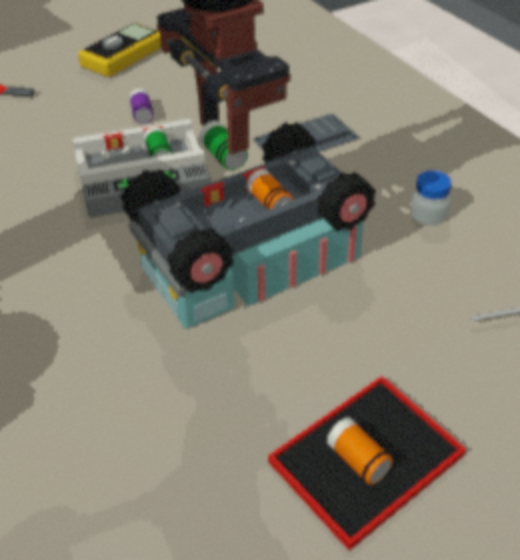

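The orange cell lies in the tray at (360,450), with the plus end away from the camera, and the green one is held over the truck at (218,145). Both are as planned, so I'll continue.

```bash
python3 - <<'E'
from h import *
place("ta"); pick("tb"); over("ca"); say("held")
im=get_image("side"); cell_fit(im,"green",.085,0.01,40)
cv2.imwrite("pics/s3.png",cv2.resize(im["frame"][120:300,140:380],None,fx=3,fy=3))
E
```

```text
place ta t 22.0 ee [0.5181 0.0177 0.1219] gap 0.0578 ff 30.0 ft [-0.7  0.3 -1.4]
left t 23.9 ee [0.5181 0.0177 0.2142] gap 0.0878 ff 0.0 ft [ 0.2  0.5 -0.4]
pick tb t 26.0 ee [0.578  0.0177 0.1216] gap 0.0579 ff 30.0 ft [-0.3 -0.2  1.1]
held t 28.0 ee [0.4752 0.2754 0.214 ] gap 0.0577 ff 30.0 ft [ 0.4 -0.6 -0.7]
green [252, 223] yaw 0.016 mid [0.5158 0.015 ] len 0.0588 ztop 0.1179
```

View pics/s3.png

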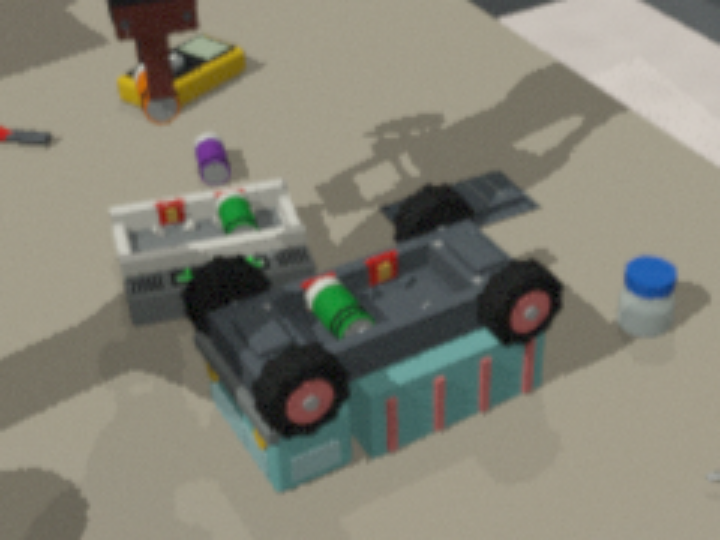

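The green cell sits in truck bay a at (338,305), white end at the red contact, with its top at the correct height. I'll carry out the rest.

```bash
python3 - <<'E'
from h import *
place("ca"); pick("cb"); place("tb"); pick("tray"); over("cb"); say("held"); place("cb")
move_to([.35,-.2,.3],q(0)); say("away")
for n in ("scene","side"):
    im=get_image(n); print(n); cell_fit(im,"green",.085,.01,40); cell_fit(im,"orange",.026,-.23,40)
    if n=="side": cv2.imwrite("pics/s4.png",cv2.resize(im["frame"][120:300,140:380],None,fx=3,fy=3))
    else: cv2.imwrite("pics/c4.png",cv2.resize(im["frame"][120:260,200:440],None,fx=3,fy=3))
E
```

```text
place ca t 29.8 ee [0.4751 0.2763 0.0628] gap 0.0579 ff 30.0 ft [-0.1 -0.6 -1.3]
left t 31.9 ee [0.4748 0.2761 0.2134] gap 0.0878 ff 0.0 ft [-0.6 -0.6 -1.1]
pick cb t 34.3 ee [0.5332 0.2632 0.0627] gap 0.0577 ff 30.0 ft [ 0.2 -0.8 -0. ]
place tb t 37.7 ee [0.5778 0.0176 0.1219] gap 0.0576 ff 30.0 ft [-0.   0.6 -2.6]
left t 39.6 ee [0.5779 0.0177 0.2142] gap 0.0875 ff 0.0 ft [-0.1 -0.4 -0.6]
pick tray t 43.0 ee [ 0.4928 -0.2979  0.0437] gap 0.0575 ff 30.0 ft [-0.4  1.1  1. ]
held t 46.4 ee [0.5332 0.2623 0.2151] gap 0.0577 ff 30.0 ft [ 0.1  0.1 -1.3]
place cb t 48.1 ee [0.5329 0.2632 0.0628] gap 0.0577 ff 30.0 ft [-0.7 -0.6 -1.8]
left t 50.2 ee [0.5327 0.263  0.2133] gap 0.0879 ff 0.0 ft [-0.1 -1.  -0.8]
away t 52.1 ee [ 0.3503 -0.1997  0.2997] gap 0.0876 ff 0.0 ft [0.4 0.2 0.7]
scene
green [271, 168] yaw 0.011 mid [0.5203 0.02  ] len 0.0567 ztop 0.1179
green [261, 189] yaw -0.012 mid [0.58   0.0198] len 0.0565 ztop 0.1179
orange [384, 196] yaw -0.215 mid [0.4774 0.2776] len 0.0573 ztop 0.0593
orange [373, 213] yaw -0.201 mid [0.5349 0.2647] len 0.0572 ztop 0.0596
side
green [274, 215] yaw -0.008 mid [0.5755 0.0164] len 0.0593 ztop 0.1177
green [255, 226] yaw -0.899 mid [ 0.5163 -0.0058] len 0.0241 ztop 0.1177
```

View pics/c4.png

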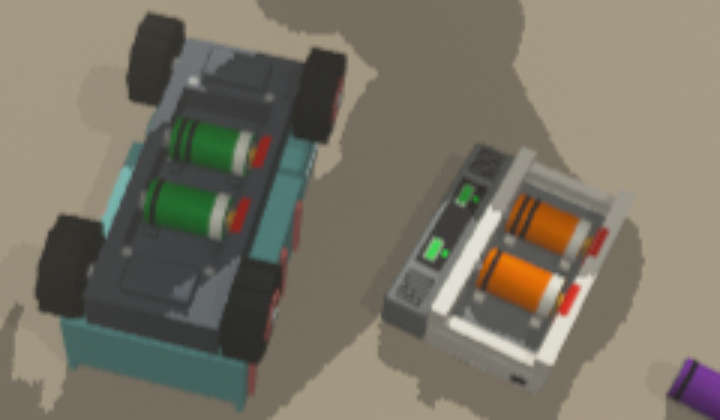

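The close-up shows both green cells in the truck at (210,145) and (188,210), and both orange cells in the charger at (548,225) and (522,280). Buttons are at the red contacts, and positions match the starting cells to about 1 mm, so I'm handing in.

```bash
python3 - <<'E'
from h import *
print(job_done())
E
```

```text
the job is handed in; nothing more can be done
None
```

The swap is done and handed in at about 52 s: both green cells are in the truck and both orange cells in the charger, buttons at the red contacts; no verdict came back.

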